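Hold a backed soap slice flush on the sloped moisture reader

ROBOT

A 6-joint arm with a two-finger parallel gripper is mounted at the origin on the work surface. World frame = base frame: x ahead of the robot, y to its left, z up, the work surface at z = 0. Lengths are in m, angles in rad, forces in N, time in s.
With the tool pointing down it reaches from about 0.375 to 0.9 m from the base axis. Payload 3.1 kg.
Tool frame: the origin (TCP) lies on the centre line of the jaws, within the pads' length; the fingertips stand robot.finger_overhang ahead of it and the grasp point (between the pads) lies 2 mm behind it (robot.finger_overhang is the distance from the TCP to the fingertips, in m); z points along the fingers, y is the direction in which the jaws open and shut (so a half turn about z gives the same grasp; the last joint's range is limited). The gripper opens to 87 mm and grips with 3 to 60 N. Pads are 19 mm wide; open, the fingers measure 117 mm over their backs; the gripper's body (75 mm by 190 mm) begins 51 mm behind the grasp point.
Start: joints at [-1.494, 0.527, 1.433, -0, 1.181, -0.178], TCP at [0.158, -0.605, 0.24] pointing down, gripper open.
Joint ranges: [-3.08, 3.08], [-0.75, 2.2], [0.22, 2.44], [-1.43, 4.57], [0, 2.65], [-2.85, 2.85]. Speed limits (rad/s): [2.79, 2.79, 3.14, 3.14, 3.14, 3.14].

INTERFACE

Orientations are given as a unit quaternion [x, y, z, w].
In Python, from rig import robot gives the robot as it stands. The module is installed in compiled form; this text tells all that it offers.
- The arm moves only by the tool step_arm, never from a script. Its arguments are lists of equal length, an entry for each row: "slide": the shift along the tool's x, y, z in mm, a list of three; "twist": the turn about the tool's z in degrees. A call has 1 to 20 rows; each row shifts and turns the commanded pose from where the row before left it, along the tool's axes as they then stand; what a row does not reach is not made up. A row lasts 1/12 s, in which the tool goes at most 41.7 mm and 7.16 degrees, less where a joint would pass 70% of its speed; a pose out of reach is approached as far as the arm can. A call is refused whole if a number of a shift passes 41.7 or a number of a turn 7.16, either way. A call with a gripper value outside its range is refused whole. "jaw" is the finger opening in mm, from 0 to 87, set as the call begins (left out, the last holds). The fingers move at their own pace and stop on an object; "force" is the grip in N (left out, the last holds). Time passes only in rows, so rows that do not move let the fingers close. It gives the time, the measured TCP pose, the force and the opening at its end, in the units of the state.
- robot.get_obs(): the state, without advancing time (a new reading comes with each control period).
- robot.camera(name): name is "side" or "top" or "wrist"; returns a dict with "color" (480x640x3 uint8, blue, green, red), "depth" (480x640 float32, m along the optical axis (not along the pixel's ray), 0 where there is no reading), "camera_matrix" (3x3 intrinsics, pixels), "origin" and "orientation" of the camera in the world. Camera axes: x right, y down, z forward; pixel columns grow to the right and rows downward; lengths in m; the calibration is good to about 2 mm. A picture is of the moment at which its call begins.
- robot.hand_in(): hands the job in, once; it reports no verdict.
The state is a dict: "time": time; "q": joint angles; "joint_velocities": joint speeds; "joint_torque": joint torques, N m; "position": TCP position; "tool_rot": TCP orientation; "ft_force": force on the tool from outside, world axes, zero at the start; "moment": the same for the moment, N m; "grip_width": finger opening in m.
Only numpy, scipy, OpenCV 4.12 (cv2) and the standard library are available. Lean on these libraries where they do the work, as an engineer would, in place of code of your own. Each camera call takes 0.05 s, during which the arm holds its last target.

TASK

Lay the metal backing plate squarely, edges level, on the soap slice where it rests on its wooden block, and let go of it. Then pick up the two together, tilt them to the slope of the moisture reader's sensor plate, and hold the soap's underside flush, centred and in line on it, pressing gently until the sprung sensor plate has sunk about half way. Finish while still holding the pair there in the fingers, and leave the other things on the table where they are.

Things in the scene. Friction and masses are not known exactly. Their poses are not given: they have to be found in the camera images.
- soap: hard cream-coloured soap slice, 70 (own x) x 50 (own y) x 10 mm (z), about 45 g; origin at the centre of its underside. It lies flat on the wooden block and overhangs it by 8 mm on each long side and 5 mm at each end
- plate: loose bare-aluminium backing plate with the same outline as the soap slice, 70 (own x) x 50 (own y) x 8 mm (z), about 75 g; origin at the centre of its underside; starts flat on the table
- block: fixed wooden block 60 (x) x 34 (y) x 20 mm high under the soap slice; origin at the centre of its underside, on the table; it may lie anywhere in the working area, as may the plate and the reader
- reader: fixed moisture reader: white housing 130 (x) x 100 (y) x 34 mm high; on a short post a narrow tilting head (76 x 36 x 20 mm), pivoted 82 mm above the table and locked at a slope that differs each time, 17 to 35 degrees from level; it does not give. Origin at the centre of the housing's underside; its -x side is the front, where the slope is low
- sensor_face (a point): centre of the outer face of the steel sensor plate on the tilting head, about 0.11 m above the table; z is the outward normal (up and towards the reader's front), x runs up the slope, y across. The plate, 64 (x) x 36 (y) x 6 mm, is narrower than the soap, which overhangs it and the head 7 mm on each long side: room for fingers. Soap and plate go on with long sides (x) along the slope
- sensor (a joint): how far the sprung sensor plate is pressed in along its normal: 0 m out, 0.010 m fully in; about 2.4 N starts it, 6.4 N presses it half way, 10.4 N fully in; it springs back when let go
- bar: bystander, leave it alone: thick brown soap bar 80 x 52 x 28 mm
- puck: bystander, leave it alone: round soap 54 mm across, 24 mm high
- oil: bystander, leave it alone: amber bottle 64 mm across, 165 mm high
- jar: bystander, leave it alone: clear jar 80 mm across, 100 mm high
- vial: bystander, leave it alone: small clear bottle 28 mm across, 60 mm high
- spatula: bystander, leave it alone: spatula lying flat
- jug: bystander, leave it alone: white jug 90 mm across, 100 mm high
There are look-alikes about, which are no part of the job. What is shaped like the soap but blue, orange or turquoise is not meant.

How it is judged:
On the way, in this order (a step that is already met when the one before it is completed fails the run):
1. the backing plate lies squarely on the soap slice on its block, let go (x of plate in the frame of soap between -0.005 and 0.005 m and y of plate in the frame of soap between -0.005 and 0.005 m and z of plate in the frame of soap between 0.008 and 0.012 m and angle between the x axis of plate and the x axis of soap, either way round below 0.07 rad and angle between the z axis of plate and the z axis of soap, either way round below 0.05 rad and contact force between the fingers and plate below 0.1 N and contact force between soap and block above 0.2 N and linear speed of plate below 0.02 m/s), for 0.2 s.
2. the two are lifted off the block together (x of plate in the frame of soap between -0.005 and 0.005 m and y of plate in the frame of soap between -0.005 and 0.005 m and z of plate in the frame of soap between 0.008 and 0.012 m and angle between the x axis of plate and the x axis of soap, either way round below 0.07 rad and angle between the z axis of plate and the z axis of soap, either way round below 0.05 rad and contact force between soap and block below 0.02 N and height (world z) of soap above 0.035 m), for 0.1 s.
At the end, for the whole second after the job is handed in: Ends holding: soap underside flush on the sensor plate (0.05 rad, 2 mm), centred within 8 mm, in line within 0.12 rad, sensor pressed in 2 to 9 of its 10 mm with over 2 N; backing plate square on the soap (5 mm, 0.07 rad); fingers grip the soap; still (angle between the z axis of soap and the z axis of sensor_face, either way round below 0.05 rad and angle between the x axis of soap and the x axis of sensor_face, either way round below 0.12 rad and x of soap in the frame of sensor_face between -0.008 and 0.008 m and y of soap in the frame of sensor_face between -0.008 and 0.008 m and z of soap in the frame of sensor_face between -0.002 and 0.002 m and value of joint sensor between 0.002 and 0.009 m and x of plate in the frame of soap between -0.005 and 0.005 m and y of plate in the frame of soap between -0.005 and 0.005 m and z of plate in the frame of soap between 0.008 and 0.012 m and angle between the x axis of plate and the x axis of soap, either way round below 0.07 rad and angle between the z axis of plate and the z axis of soap, either way round below 0.05 rad and contact force between the fingers and soap above 0.5 N and contact force between soap and reader above 2 N and linear speed of soap below 0.02 m/s); the arm keeps its last pose, push and grip.
It fails at once if a bystander is pushed away or knocked over (distance of any of bar, puck, oil, jar, vial, spatula, jug from where it was at the start of the episode above 0.03 m or angle between any of bar, puck, oil, jar, vial, jug's own z axis and vertical above 0.5 rad).
It fails at once if the soap is rammed against the reader (over 25 N) (contact force between soap and reader above 25 N).
It also fails if it takes over 64 s, if anything falls off the work surface, if the arm or the gripper's body presses on something with over 40 N, if the wrist force passes 120 N, or if a joint passes its speed limit or range.

## Working session

There is one attempt and no reset: what is moved stays moved. The work goes in short steps, Python scripts to look and compute and a tool call to move; the robot and the scene stay as the last step left them, time stands still between calls to the robot, and variables do not carry over. Pictures are saved under pics/ and viewed, and the job is handed in when it is done.

Besides the shell and the picture viewer there is one more tool, called after "Call:" as a command line: name --pt "numbers of a row" for each row, then --argument value for the rest. step_arm: Moves the arm, as the interface text tells. Its arguments: {"type":"object","properties":{"slide":{"type":"array","items":{"type":"array","items":{"type":"number"}}},"twist":{"type":"array","items":{"type":"number"}},"jaw":{"type":"number"},"force":{"type":"number"}},"required":["slide","twist"]}

```bash
mkdir -p pics; ls
python3 - <<'E'
from rig import robot
import cv2
print(robot.get_obs(), robot.finger_overhang)
for n in("side","top","wrist"):
    c=robot.camera(n); cv2.imwrite(f"pics/{n}0.png",c["color"]); print(n,c["camera_matrix"],c["origin"],c["orientation"])
E
```

```text
pics
{'time': 0.0, 'q': array([-1.49451677e+00,  5.28495361e-01,  1.43389823e+00, -1.90818861e-05,
        1.18137521e+00, -1.78512923e-01]), 'joint_velocities': array([ 0.0002153 , -0.00054855, -0.0007565 , -0.00034771, -0.00032738,
       -0.00090417]), 'joint_torque': array([-1.84284501e-03, -4.40039492e+01, -1.76592672e+01,  6.30708318e-02,
        5.81004610e-02, -1.56104475e-04]), 'position': array([ 0.15749003, -0.60411781,  0.23855495]), 'tool_rot': array([ 9.91895020e-01,  1.27055446e-01,  4.67833237e-05, -1.08710245e-03]), 'ft_force': array([ 0.05132188, -0.04159209,  0.8678012 ]), 'moment': array([0.02594224, 0.03780747, 0.01039747]), 'grip_width': 0.08678844526355695} 0.017
side [[619.86443274   0.         320.59239716]
 [  0.         619.86443274 250.01594901]
 [  0.           0.           1.        ]] [-0.00981886  0.52767466  0.73130078] [-0.35800872  0.82330122 -0.40492444  0.17332354]
top [[494.48616155   0.         316.22427669]
 [  0.         494.48616155 230.26899704]
 [  0.           0.           1.        ]] [ 0.38673149 -0.02434188  1.14296127] [-0.66641911  0.73846171 -0.07681769  0.06825624]
wrist [[349.18628036   0.         315.56471861]
 [  0.         349.18628036 239.04200792]
 [  0.           0.           1.        ]] [ 0.2333865  -0.58631044  0.38365959] [ 0.78312709 -0.60499613 -0.08894538  0.11305026]
```

View pics/side0.png

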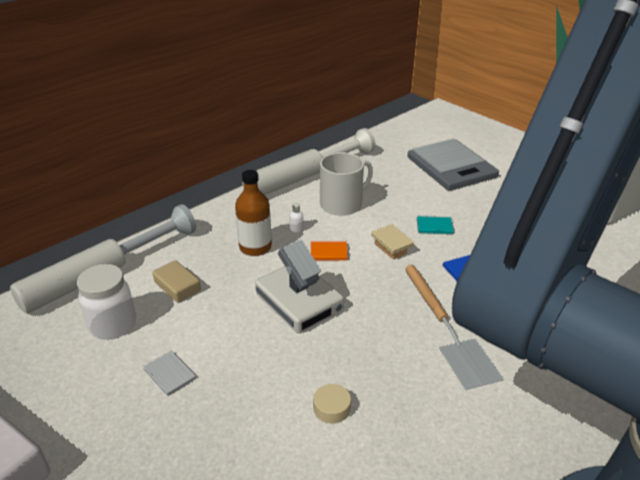

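View pics/top0.png

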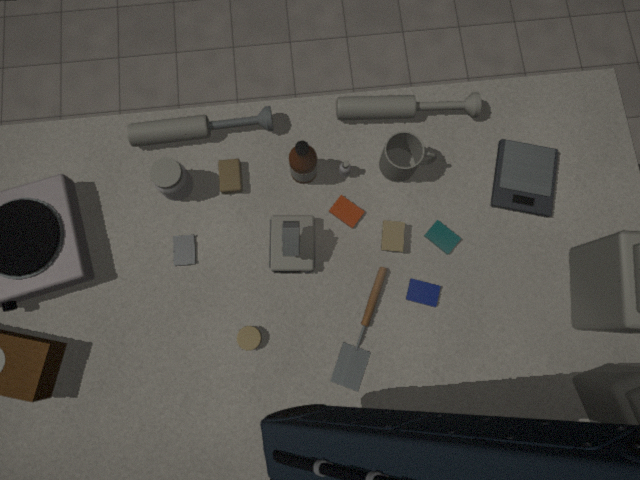

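View pics/wrist0.png

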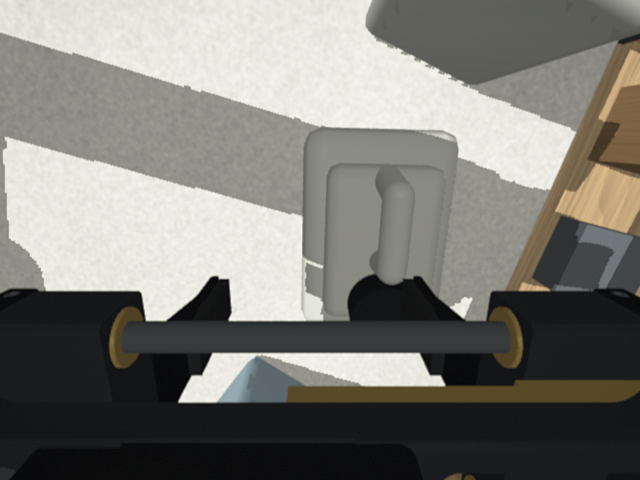

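```bash
cat > h.py <<'E'
import numpy as np, cv2
from scipy.spatial.transform import Rotation as R
def world(c):
    K=c["camera_matrix"];d=c["depth"];v,u=np.mgrid[0:480,0:640]
    P=np.stack([(u-K[0,2])/K[0,0]*d,(v-K[1,2])/K[1,1]*d,d],-1)
    return P@R.from_quat(c["orientation"]).as_matrix().T+c["origin"]
E
python3 - <<'E'
from rig import robot
from h import *
for n in("top","side"):
    c=robot.camera(n);W=world(c);np.savez(n+".npz",W=W,**c)
    pts=dict(top=dict(soap=(394,236),plate=(184,250),bar=(230,176),puck=(250,338),orange=(347,211),readerlow=(290,262),head=(291,238),head_u=(291,225),oil=(302,162),jar=(168,178),vial=(345,168),jug=(402,157),teal=(443,237),blue=(423,292),spat=(350,366),table=(300,320)),
     side=dict(soap=(392,238),plate=(170,372),head=(299,265),orange=(329,250),table=(250,400)))[n]
    for k,(u,v) in pts.items(): print(n,k,np.round(W[v,u],4),c["color"][v,u])
    for nm,(x0,y0,x1,y1) in (dict(a=(255,205,325,285),b=(165,225,205,275),c=(370,210,415,260)) if n=="top" else dict(a=(240,220,360,340),b=(135,340,205,400),c=(360,215,425,265))).items():
        cv2.imwrite(f"pics/{n}_{nm}.png",cv2.resize(c["color"][y0:y1,x0:x1],None,fx=6,fy=6,interpolation=cv2.INTER_NEAREST))
E
```

```text
top soap [ 0.5861 -0.2259  0.0305] [ 80  99 109]
top plate [0.6062 0.2589 0.0128] [96 97 97]
top bar [0.7689 0.1388 0.0281] [63 84 93]
top puck [0.3919 0.1204 0.0247] [ 82 105 115]
top orange [ 0.6609 -0.1274  0.0094] [ 37  64 118]
top readerlow [0.5497 0.0166 0.0366] [ 98 105 106]
top head [0.5906 0.0071 0.1066] [85 85 84]
top head_u [0.6199 0.0046 0.1022] [63 64 66]
top oil [ 0.7522 -0.0326  0.1226] [36 48 62]
top jar [0.7548 0.2654 0.0965] [ 96 100 102]
top vial [ 0.7537 -0.131   0.0494] [57 62 65]
top jug [ 0.782  -0.2759  0.0061] [60 62 63]
top teal [ 0.5761 -0.3439  0.0076] [78 82 44]
top blue [ 0.4541 -0.2787  0.0069] [90 50 39]
top spat [ 0.3084 -0.0937  0.0033] [83 85 82]
top table [ 4.203e-01  7.500e-03 -3.000e-04] [103 109 113]
side soap [ 0.5858 -0.2205  0.0286] [133 176 192]
side plate [0.6053 0.2606 0.0072] [159 162 159]
side head [0.5785 0.0205 0.1   ] [148 151 145]
side orange [ 0.6561 -0.1223  0.0115] [  0  98 210]
side table [ 0.4864  0.2006 -0.0012] [179 190 194]
```

Run:
```python
import cv2,numpy as np
a=[cv2.resize(cv2.imread(f"pics/{n}.png"),(400,300)) for n in("top_a","side_a","top_b","top_c")]
cv2.imwrite("pics/m.png",np.vstack([np.hstack(a[:2]),np.hstack(a[2:])]))
b=cv2.imread("pics/side_c.png");cv2.imwrite("pics/sc.png",b)
```

```text
(no output)
```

View pics/m.png

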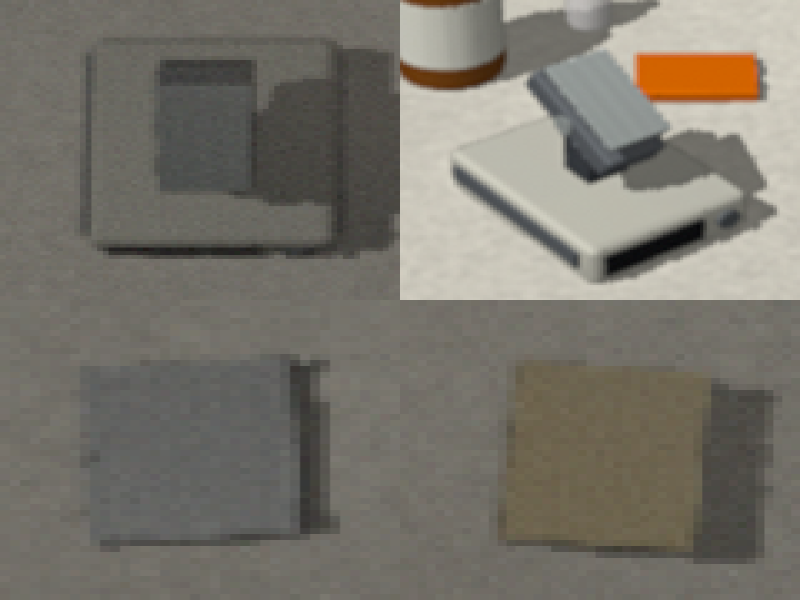

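View pics/sc.png

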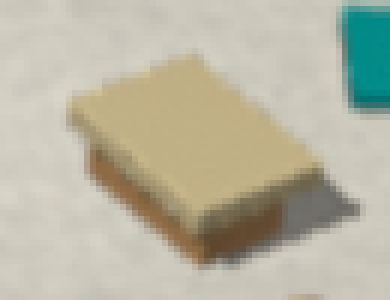

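```bash
cat >> h.py <<'E'
def cast(c,uv,z):
    K=c["camera_matrix"];uv=np.asarray(uv,float).reshape(-1,2)
    r=np.c_[(uv-[K[0,2],K[1,2]])/[K[0,0],K[1,1]],np.ones(len(uv))]@R.from_quat(c["orientation"]).as_matrix().T
    return c["origin"]+r*((z-c["origin"][2])/r[:,2])[:,None]
E
python3 - <<'E'
from h import *
def rect(P):
    (cx,cy),(w,h),a=cv2.minAreaRect((P[:,:2]*1000).astype(np.float32))
    if w<h:w,h,a=h,w,a+90
    return np.round([cx,cy,w,h,(a+90)%180-90],1)
for n in("top","side"):
    c=dict(np.load(n+".npz"));W=c["W"];hsv=cv2.cvtColor(c["color"],cv2.COLOR_BGR2HSV);X,Y,Z=W[...,0],W[...,1],W[...,2]
    near=lambda x,y,r:(np.hypot(X-x,Y-y)<r)
    s=near(.586,-.225,.055)&(Z>.024)&(Z<.037)&(hsv[...,1]>50)
    p=near(.606,.259,.06)&(Z>.003)&(Z<.02)&(hsv[...,1]<(25 if n=="top" else 8+5))
    for nm,m,z in(("soap",s,.03),("plate",p,.008)):
        m=cv2.morphologyEx(m.astype(np.uint8),cv2.MORPH_OPEN,np.ones((2,2)))
        k,l,st,_=cv2.connectedComponentsWithStats(m);i=1+np.argmax(st[1:,4]);m=l==i
        v,u=np.nonzero(m);ct=max(cv2.findContours(m.astype(np.uint8),0,1)[0],key=len)
        print(n,nm,m.sum(),"z",np.median(Z[m]).round(4),rect(cast(c,ct.reshape(-1,2),z)),np.mean(cast(c,np.c_[u,v],z),0).round(4))
    m=near(.58,.01,.06)&(Z>.08)
    hh=near(.585,.01,.09)&(Z>.028)&(Z<.04)
    ct=np.argwhere(hh)[:,::-1];print(n,"housing",rect(cast(c,ct,.034)))
    P=W[m];print("head n",len(P),P.min(0),P.max(0))
    # plane RANSAC
    best=None;rng=np.random.default_rng(0)
    for _ in range(500):
        a=P[rng.choice(len(P),3,False)];nn=np.cross(a[1]-a[0],a[2]-a[0]);L=np.linalg.norm(nn)
        if L<1e-6:continue
        nn/=L;nn*=np.sign(nn[2])
        if nn[2]<.7 or nn[2]>.97: continue
        q=abs((P-a[0])@nn)<.0025
        if best is None or q.sum()>best.sum():best=q
    Q=P[best];cc=Q.mean(0);nn=np.linalg.svd(Q-cc)[2][2];nn*=np.sign(nn[2])
    print("face",len(Q),cc,nn,"slope",np.degrees(np.arccos(nn[2])),"az",np.degrees(np.arctan2(-nn[1],-nn[0])))
    mm=np.zeros(m.shape,bool);mm[m]=best
    ux=np.array([-nn[0],-nn[1],0]);ux-=ux@nn*nn;ux/=np.linalg.norm(ux);uy=np.cross(nn,ux)
    q=np.c_[(Q-cc)@ux,(Q-cc)@uy];r=rect(q);ctr=cc+r[0]/1000*ux+r[1]/1000*uy;print(r,"centre",ctr.round(4))
    vis=c["color"].copy();vis[mm]=(0,0,255);vis[s]=(0,255,0);vis[p]=(255,0,0);cv2.imwrite(f"pics/mask_{n}.png",vis)
E
```

```text
top soap 638 z 0.0291 [ 585.1 -225.4   69.5   49.8  -11.7] [ 0.5846 -0.2252  0.03  ]
top plate 630 z 0.0073 [605.2 257.8  70.1  51.   -2. ] [0.6049 0.2578 0.008 ]
top housing [592.7   7.5 131.9 103.5  -5.9]
head n 610 [ 0.55481329 -0.01307823  0.08134246] [0.63171656 0.02813917 0.12383412]
face 385 [0.58377868 0.00892866 0.10470061] [-0.50050996  0.06004332  0.8636461 ] slope 30.271534801682208 az -6.840755691681892
[-0.5 -0.3 62.2 35.6  2.8] centre [0.5833 0.0087 0.1044]
side soap 647 z 0.0287 [ 581.1 -218.    75.3   54.1  -11.9] [ 0.5808 -0.2183  0.03  ]
side plate 1221 z 0.0072 [602.9 262.6  72.9  50.8  -0.8] [0.6024 0.263  0.008 ]
side housing [590.8  14.  132.1 103.1  -5.9]
head n 1027 [ 0.55366741 -0.01076432  0.08004275] [0.63240521 0.03096304 0.12113031]
face 678 [0.58230184 0.01084614 0.1031903 ] [-0.49877835  0.06176626  0.86452593] slope 30.17138312369039 az -7.0592890368222925
[ 0.8 -0.4 64.  38.   1.3] centre [0.5829 0.0104 0.1036]
```

Candidates (top view): cream slice on a wooden block (394,236) is the soap. The orange (347,211), teal (443,237), blue (423,292) slices, the bar (230,176) and the puck (250,338) are not. The plate is the grey square at (184,250); the spatula blade (350,366) and the scale are not. The crop confirms cream on wood. Moving towards the plate.

Call:
step_arm --pt "27 -30 0" --pt "27 -30 0" --pt "27 -30 0" --pt "27 -30 0" --pt "27 -30 0" --pt "27 -30 0" --pt "27 -30 0" --pt "27 -30 0" --pt "27 -30 0" --pt "27 -30 0" --pt "27 -30 0" --pt "27 -30 0" --pt "27 -30 0" --pt "27 -30 0" --pt "27 -30 0" --pt "27 -30 0" --pt "27 -30 0" --pt "27 -30 0" --pt "27 -30 0" --pt "27 -30 0" --twist '[0,0,0,0,0,0,0,0,0,0,0,0,0,0,0,0,0,0,0,0]' --jaw 87 --force 20

```text
time: 1.92
position: [0.5294, 0.1141, 0.2396]
tool_rot: [0.992, 0.127, 0.0, 0.0]
ft_force: [1.1, -0.4, 0.2]
grip_width: 0.0871
```

```bash
cat >> h.py <<'E'
def delta(robot,t):
    o=robot.get_obs();M=R.from_quat(o["tool_rot"]).as_matrix()
    d=M.T@(np.array(t)-o["position"])*1000
    yaw=np.degrees(np.arctan2(M[1,0],M[0,0]));tilt=np.degrees(np.arccos(-M[2,2]))
    print("t",o["time"].__round__(2),"pos",o["position"].round(4),"yaw",yaw.round(2),"tilt",tilt.round(2),"zdir",M[:,2].round(4),"q",np.round(o["q"],3),"F",o["ft_force"].round(2),"w",round(o["grip_width"],4),"\n delta tool mm",d.round(1))
E
python3 -c "
from h import *;from rig import robot
delta(robot,[.605,.258,.2])"
```

```text
t 1.92 pos [0.5294 0.1141 0.2396] yaw 14.63 tilt 0.01 zdir [ 1.e-04 -2.e-04 -1.e+00] q [ 0.006  0.415  1.642 -0.     1.084  1.322] F [ 1.09 -0.38  0.2 ] w 0.0871 
 delta tool mm [ 109.5 -120.2   39.6]
```

Call:
step_arm --pt "27 -30 0" --pt "27 -30 0" --pt "27 -30 0" --pt "27 -30 0" --pt "0 0 10" --pt "0 0 15" --pt "0 0 15" --pt "0 0 0" --pt "0 0 0" --twist '[0,0,0,0,5,5,6,0,0]'

```text
time: 2.67
position: [0.6024, 0.2552, 0.1985]
tool_rot: [1.0, -0.011, -0.001, 0.0]
ft_force: [-0.0, -0.0, -0.2]
grip_width: 0.0868
```

```bash
python3 -c "
from h import *;from rig import robot
delta(robot,[.605,.258,.1])
c=robot.camera('wrist');cv2.imwrite('pics/w1.png',c['color']);np.savez('w1.npz',W=world(c),**c)"
```

```text
t 2.67 pos [0.6024 0.2552 0.1985] yaw -1.25 tilt 0.16 zdir [-2.7e-03 -6.0e-04 -1.0e+00] q [0.23  0.613 1.392 0.    1.14  1.823] F [-0.03 -0.01 -0.25] w 0.0868 
 delta tool mm [ 2.8 -2.9 98.5]
```

View pics/w1.png

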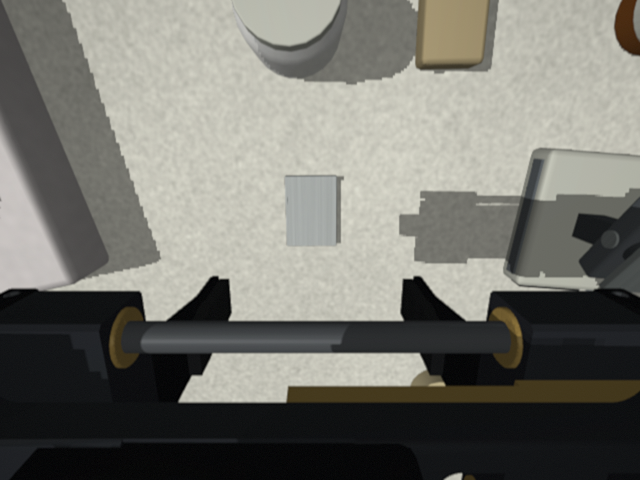

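```bash
cat >> h.py <<'E'
def rect(P):
    (cx,cy),(w,h),a=cv2.minAreaRect((P[:,:2]*1000).astype(np.float32))
    if w<h:w,h,a=h,w,a+90
    return np.round([cx,cy,w,h,(a+90)%180-90],1)
def blob(c,x0,y0,x1,y1,lo,hi,z):
    m=np.zeros((480,640),np.uint8);hsv=cv2.cvtColor(c["color"],cv2.COLOR_BGR2HSV)
    m[y0:y1,x0:x1]=cv2.inRange(hsv,np.array(lo),np.array(hi))[y0:y1,x0:x1]
    m=cv2.morphologyEx(m,cv2.MORPH_OPEN,np.ones((5,5)))
    ct=max(cv2.findContours(m,0,1)[0],key=cv2.contourArea).reshape(-1,2)
    print(cv2.boundingRect(ct),rect(cast(c,ct,z)))
E
python3 -c "
from h import *
c=np.load('w1.npz')
for p in((312,211),(288,200),(335,230),(270,211),(339,200)):print(p,c['W'][p[1],p[0]],cv2.cvtColor(c['color'],cv2.COLOR_BGR2HSV)[p[1],p[0]])
blob(c,260,160,360,260,(80,5,100),(130,80,255),.008)
"
```

```text
(312, 211) [0.60917261 0.25699508 0.00785784] [ 60   6 170]
(288, 200) [0.62049074 0.28004394 0.00748749] [ 68   6 163]
(335, 230) [0.58977218 0.23465213 0.00921281] [ 75   6 164]
(270, 211) [ 0.60811825  0.29938282 -0.00132093] [ 28  16 204]
(339, 200) [ 0.61778654  0.2299399  -0.00138155] [ 30  16 111]Traceback (most recent call last):
  File "<string>", line 5, in <module>
    blob(c,260,160,360,260,(80,5,100),(130,80,255),.008)
    ~~~~^^^^^^^^^^^^^^^^^^^^^^^^^^^^^^^^^^^^^^^^^^^^^^^^
  File "h.py", line 24, in blob
    ct=max(cv2.findContours(m,0,1)[0],key=cv2.contourArea).reshape(-1,2)
       ~~~^^^^^^^^^^^^^^^^^^^^^^^^^^^^^^^^^^^^^^^^^^^^^^^^
ValueError: max() iterable argument is empty
```

```bash
python3 -c "
from h import *
c=np.load('w1.npz')
blob(c,260,160,360,260,(45,0,130),(130,80,255),.008)
"
```

```text
(285, 176, 51, 69) [609.3 258.5  68.1  48.7  -0.9]
```

Call:
step_arm --pt "5.6 -3.3 20" --pt "0 0 30" --pt "0 0 30" --pt "0 0 30" --pt "0 0 30" --pt "0 0 20" --pt "0 0 8" --pt "0 0 0" --pt "0 0 0" --twist '[0,0,0,0,0,0,0,0,0]'

```text
time: 3.47
position: [0.61, 0.2586, 0.0328]
tool_rot: [1.0, -0.012, 0.001, -0.0]
ft_force: [1.0, 0.9, 0.1]
grip_width: 0.0872
```

```bash
python3 -c "
from h import *;from rig import robot
delta(robot,[.608,.2585,.0185])
c=robot.camera('wrist');cv2.imwrite('pics/w2.png',c['color'])"
```

```text
t 3.47 pos [0.61   0.2586 0.0328] yaw -1.37 tilt 0.13 zdir [ 2.1e-03  6.0e-04 -1.0e+00] q [0.233 0.838 1.464 0.    0.838 1.827] F [1.04 0.88 0.14] w 0.0872 
 delta tool mm [-2.1  0.1 14.3]
```

View pics/w2.png

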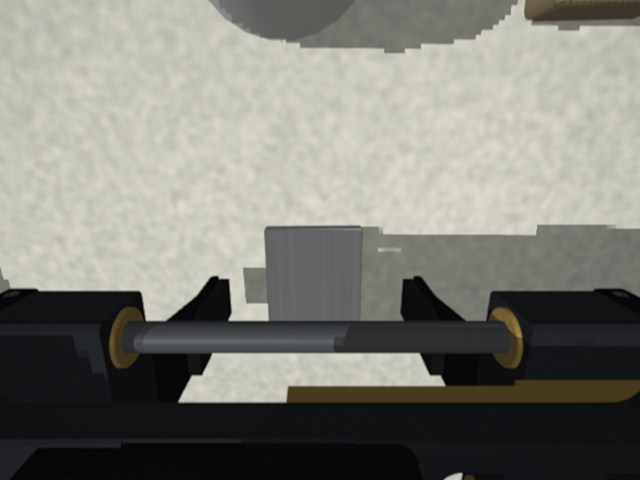

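Call:
step_arm --pt "-1 0 7" --pt "0 0 6" --pt "0 0 0" --pt "0 0 0" --pt "0 0 0" --twist '[0,0,0,0,0]'

```text
time: 3.93
position: [0.6079, 0.2585, 0.0188]
tool_rot: [1.0, -0.012, 0.0, -0.0]
ft_force: [0.4, -0.9, -0.6]
grip_width: 0.0873
```

Call:
step_arm --pt "0 0 0" --pt "0 0 0" --pt "0 0 0" --pt "0 0 0" --pt "0 0 0" --pt "0 0 0" --pt "0 0 0" --pt "0 0 0" --twist '[0,0,0,0,0,0,0,0]' --jaw 40 --force 15

```text
time: 4.6
position: [0.6079, 0.2585, 0.0186]
tool_rot: [1.0, -0.012, 0.0, -0.0]
ft_force: [-1.2, 0.8, -0.5]
grip_width: 0.0495
```

Call:
step_arm --pt "0 0 -10" --pt "0 0 -30" --pt "0 0 -30" --pt "0 0 -30" --pt "0 0 -30" --pt "0 0 0" --pt "0 0 0" --twist '[0,0,0,0,0,0,0]'

```text
time: 5.18
position: [0.6093, 0.2588, 0.1517]
tool_rot: [1.0, -0.012, 0.003, -0.001]
ft_force: [0.1, -0.3, 0.0]
grip_width: 0.0495
```

```bash
python3 -c "
from h import *;from rig import robot
delta(robot,[.608,.2585,.24])
c=robot.camera('wrist');cv2.imwrite('pics/w3.png',c['color']);np.savez('w3.npz',W=world(c),**c)"
```

```text
t 5.18 pos [0.6093 0.2588 0.1517] yaw -1.39 tilt 0.32 zdir [ 0.0055  0.0012 -1.    ] q [ 0.233  0.675  1.415 -0.     1.047  1.828] F [ 0.14 -0.35  0.05] w 0.0495 
 delta tool mm [ -0.8   0.3 -88.4]
```

View pics/w3.png

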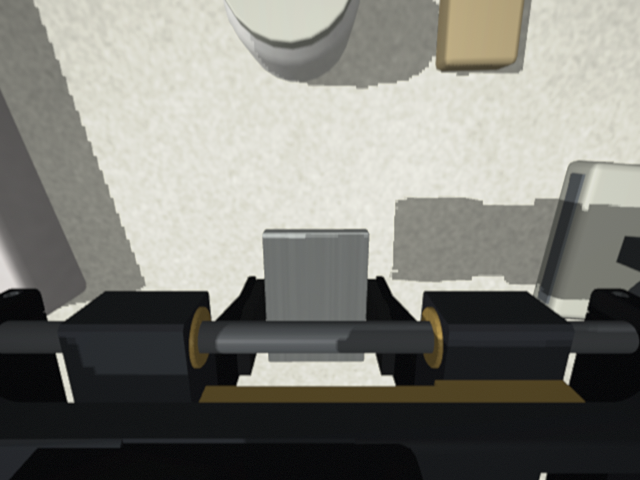

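```bash
python3 -c "
from h import *;from rig import robot
c=np.load('w3.npz');o=robot.get_obs();M=R.from_quat(o['tool_rot']).as_matrix()
g=c['color'][:,:,1].astype(int);print(g[224:244,310],g[224:244,285]);print(g[352:368,310],g[352:368,350])
for uv in((315,236.5),(315,361),(315,230)):
  for tz in(.0106,.0186):
    p=cast(c,[uv],o['position'][2]-tz)[0];print(uv,tz,(M.T@(p-o['position'])*1000).round(1), c['W'][int(uv[1])+1,uv[0]])
print(M.T@(c['origin']-o['position']))
"
```

```text
[223 221 220 220 195 139  92  92 126 150 147 141 137 128 114 112 114 113
 114 113] [223 223 226 228 202 143  94  91 120 157 181 190 188 166 130 111 109 110
 111 111]
[ 81  96 110 112 112 112 111 108 117 159 206 224 224 224 223 222] [ 61  91 112 114 114 113 113 110 119 161 206 222 220 219 218 219]
(315, 236.5) 0.0106 [34.3  0.8 10.6] [0.64248069 0.25682401 0.14145738]
(315, 236.5) 0.0186 [32.   0.8 18.6] [0.64248069 0.25682401 0.14145738]
(315, 361) 0.0106 [-33.7   0.8  10.6] [4.73885436e-01 2.61483005e-01 6.82544263e-05]
(315, 361) 0.0186 [-39.4   0.8  18.6] [4.73885436e-01 2.61483005e-01 6.82544263e-05]
(315, 230) 0.0106 [37.4  0.8 10.6] [0.644284   0.25679343 0.13743464]
(315, 230) 0.0186 [35.3  0.8 18.6] [0.644284   0.25679343 0.13743464]
[ 0.07929657  0.00133223 -0.14742438]
```

Call:
step_arm --pt "0 0 -25" --pt "0 0 -25" --pt "-1 34 0" --pt "-1 35 0" --pt "-1 35 0" --pt "-1 35 0" --pt "-1 35 0" --pt "-1 35 0" --pt "-1 35 0" --pt "-1 35 0" --pt "-1 35 0" --pt "-1 35 0" --pt "-1 35 0" --pt "-1 35 0" --pt "0 35 0" --pt "0 30 0" --pt "0 0 0" --pt "0 0 0" --pt "0 0 0" --twist '[0,0,0,0,0,0,0,0,0,0,0,0,0,0,5,5.3,0,0,0]'

```text
time: 6.82
position: [0.5802, -0.224, 0.1968]
tool_rot: [0.995, -0.102, -0.002, -0.001]
ft_force: [-0.1, 0.0, -0.6]
grip_width: 0.0499
```

```bash
python3 -c "
from h import *;from rig import robot
delta(robot,[.587,-.225,.2])
c=robot.camera('wrist');cv2.imwrite('pics/w4.png',c['color']);np.savez('w4.npz',W=world(c),**c)"
```

```text
t 6.82 pos [ 0.5802 -0.224   0.1968] yaw -11.7 tilt 0.25 zdir [-0.0035  0.0027 -1.    ] q [-5.480e-01  5.740e-01  1.480e+00  1.000e-03  1.093e+00  1.227e+00] F [-0.08  0.03 -0.6 ] w 0.0499 
 delta tool mm [ 6.9 -0.5 -3.2]
```

View pics/w4.png

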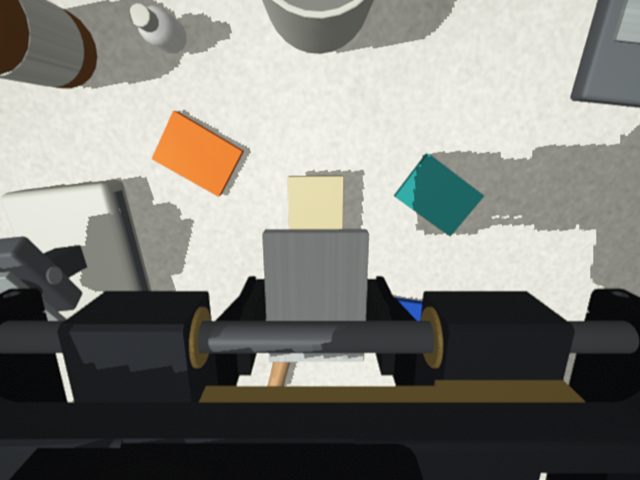

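```bash
cat >> h.py <<'E'
def edges(c,pos,M,mask,z):
    # visible soap part in tool frame: far edge, left/right edges
    v,u=np.nonzero(mask);T=lambda uv:((cast(c,uv,z)-pos)@M*1000)
    rows=np.arange(v.min()+6,v.max()-5)
    L=T([(u[v==r].min()-.5,r) for r in rows]);Rr=T([(u[v==r].max()+.5,r) for r in rows])
    cols=np.arange(u.min()+5,u.max()-4);F=T([(k,v[u==k].min()-.5) for k in cols])
    for n,E,a,b in(("L",L,0,1),("R",Rr,0,1),("F",F,1,0)):
        p=np.polyfit(E[:,a],E[:,b],1);print(n,"mid",E.mean(0).round(2),"ang",np.degrees(np.arctan(p[0])).round(2))
    print("width",(L.mean(0)-Rr.mean(0)).round(2),"ymid",((L+Rr)/2).mean(0).round(2))
E
python3 -c "
from h import *;from rig import robot
c=np.load('w4.npz');o=robot.get_obs();M=R.from_quat(o['tool_rot']).as_matrix()
hsv=cv2.cvtColor(c['color'],cv2.COLOR_BGR2HSV);print(hsv[200,315],hsv[200,355],hsv[150,315],c['W'][200,315])
m=np.zeros((480,640),np.uint8);m[165:229,270:360]=cv2.inRange(hsv,(15,60,120),(40,255,255))[165:229,270:360]
m=cv2.morphologyEx(m,cv2.MORPH_OPEN,np.ones((3,3)));v,u=np.nonzero(m);print(u.min(),u.max(),v.min(),v.max())
edges(c,o['position'],M,m,.030)
edges(c,o['position'],M,m,.0295)
"
```

```text
[ 25  61 229] [ 30  15 140] [ 27  10 239] [ 0.60144052 -0.22900487  0.02921761]
289 342 176 228
L mid [ 20.48 -21.81 167.1 ] ang -0.62
R mid [ 20.46  26.33 167.01] ang -1.22
F mid [ 41.55   1.94 166.98] ang 15.57
width [ 2.000e-02 -4.813e+01  8.000e-02] ymid [ 20.47   2.26 167.05]
L mid [ 20.39 -21.85 167.6 ] ang -0.62
R mid [ 20.36  26.37 167.51] ang -1.22
F mid [ 41.49   1.94 167.48] ang 15.57
width [ 2.000e-02 -4.821e+01  8.000e-02] ymid [ 20.38   2.26 167.55]
```

```bash
python3 -c "
from h import *;from rig import robot
c=np.load('w4.npz');o=robot.get_obs();M=R.from_quat(o['tool_rot']).as_matrix()
g=c['color'].astype(int)
for k in(295,315,335):print(k,g[170:184,k,0].tolist(),g[170:184,k,1].tolist())
for r in(190,210):print(r,g[r,283:295,0].tolist(),g[r,337:350,0].tolist())
print(((cast(c,[(295,176),(315,176),(335,176)],.03)-o['position'])@M*1000).round(2))
"
```

```text
295 [232, 232, 232, 233, 229, 186, 136, 157, 177, 178, 177, 176, 176, 176] [239, 240, 240, 240, 236, 201, 166, 202, 223, 223, 221, 221, 221, 221]
315 [223, 191, 150, 141, 136, 116, 128, 164, 178, 177, 176, 176, 175, 175] [232, 203, 159, 149, 145, 132, 161, 210, 224, 222, 221, 221, 220, 221]
335 [192, 146, 136, 136, 126, 109, 130, 166, 176, 176, 174, 174, 174, 174] [204, 155, 144, 144, 135, 126, 166, 212, 223, 222, 220, 220, 220, 220]
190 [233, 234, 234, 232, 214, 185, 176, 176, 176, 177, 177, 177] [174, 174, 175, 175, 176, 163, 127, 132, 140, 141, 140, 141, 140]
210 [227, 225, 225, 227, 227, 203, 179, 174, 176, 175, 176, 176] [173, 173, 173, 174, 171, 149, 131, 136, 140, 138, 138, 135, 134]
[[ 43.84 -16.14 167.01]
 [ 43.83   1.54 166.98]
 [ 43.82  19.2  166.95]]
```

Call:
step_arm --pt "7.3 0.8 20" --pt "0 0 30" --pt "0 0 30" --pt "0 0 25" --pt "0 0 12" --pt "0 0 0" --pt "0 0 0" --pt "0 0 0" --twist '[0,0,0,0,0,0,0,0]'

```text
time: 7.53
position: [0.5896, -0.2272, 0.083]
tool_rot: [0.995, -0.101, 0.001, 0.001]
ft_force: [-0.1, -0.0, 0.4]
grip_width: 0.0497
```

```bash
python3 -c "
from h import *;from rig import robot
delta(robot,[.588,-.225,.0495])
c=robot.camera('wrist');cv2.imwrite('pics/w5.png',c['color']);np.savez('w5.npz',W=world(c),**c)
c=robot.camera('side');cv2.imwrite('pics/s5.png',cv2.resize(c['color'][170:290,330:490],None,fx=5,fy=5));"
```

```text
t 7.53 pos [ 0.5896 -0.2272  0.083 ] yaw -11.64 tilt 0.16 zdir [ 0.0024 -0.0014 -1.    ] q [-0.544  0.735  1.533  0.     0.871  1.23 ] F [-0.15 -0.01  0.39] w 0.0497 
 delta tool mm [-2.1 -1.8 33.5]
```

View pics/w5.png

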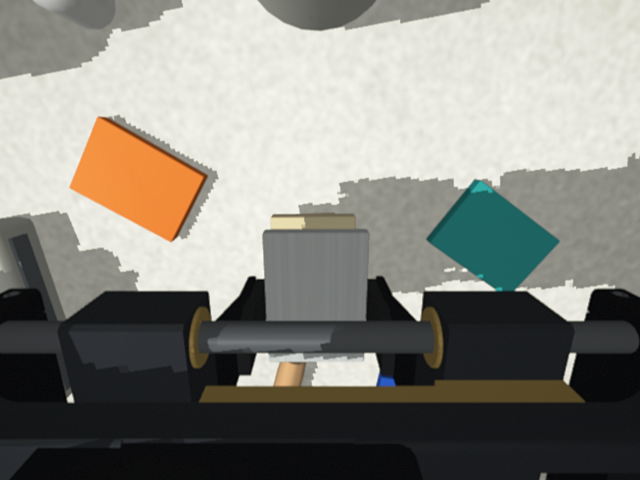

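View pics/s5.png

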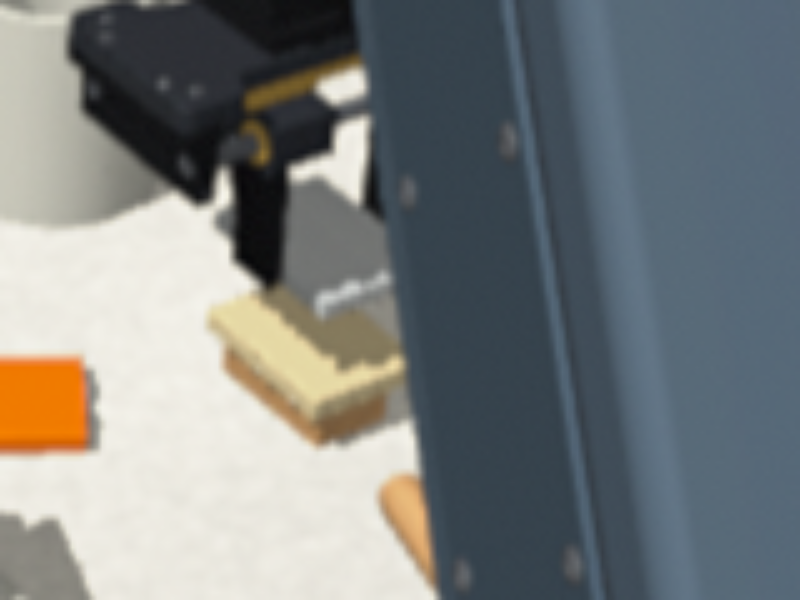

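```bash
python3 -c "
from h import *;from rig import robot
c=np.load('w5.npz');o=robot.get_obs();M=R.from_quat(o['tool_rot']).as_matrix()
g=c['color'].astype(int)
for k in(285,315,340):print(k,g[208:242,k,0].tolist())
for r in(218,222,226):print(r,g[r,266:278,0].tolist(),g[r,350:362,0].tolist())
print(((cast(c,[(285,217),(315,217),(340,217),(271.5,222),(355.5,222)],.03)-o['position'])@M*1000).round(2))
"
```

```text
285 [230, 229, 228, 229, 229, 197, 124, 78, 94, 135, 166, 177, 177, 176, 175, 176, 177, 176, 177, 176, 158, 122, 95, 92, 98, 108, 115, 118, 118, 118, 118, 117, 118, 118]
315 [142, 142, 141, 138, 126, 100, 79, 77, 86, 95, 102, 103, 102, 103, 103, 103, 104, 103, 103, 103, 100, 94, 90, 91, 101, 112, 117, 120, 119, 120, 120, 120, 120, 120]
340 [137, 138, 137, 140, 137, 116, 84, 75, 87, 98, 103, 103, 104, 103, 104, 102, 103, 104, 104, 103, 100, 95, 91, 93, 104, 116, 122, 123, 124, 123, 123, 123, 123, 124]
218 [235, 234, 234, 230, 202, 170, 164, 165, 167, 167, 167, 166] [103, 103, 102, 102, 100, 107, 131, 137, 137, 136, 136, 135]
222 [230, 230, 232, 228, 199, 177, 175, 176, 177, 177, 177, 177] [103, 103, 103, 102, 100, 108, 131, 136, 134, 132, 133, 133]
226 [231, 232, 235, 233, 207, 182, 177, 177, 179, 179, 177, 178] [103, 103, 103, 102, 99, 107, 130, 135, 135, 135, 137, 139]
[[ 32.9  -16.75  53.61]
 [ 32.91   0.68  53.63]
 [ 32.92  15.2   53.64]
 [ 29.91 -24.7   53.59]
 [ 29.94  24.31  53.64]]
```

Call:
step_arm --pt "-2 -1.3 10" --pt "0 0 12" --pt "0 0 8" --pt "0 0 0" --pt "0 0 0" --pt "0 0 0" --pt "0 0 0" --twist '[0,0,0,0,0,0,0]'

```text
time: 8.22
position: [0.5869, -0.2257, 0.0517]
tool_rot: [0.995, -0.102, 0.0, 0.0]
ft_force: [0.0, -0.0, -0.5]
grip_width: 0.0497
```

```bash
python3 -c "
from h import *;from rig import robot
delta(robot,[.588,-.225,.0488])"
```

```text
t 8.22 pos [ 0.5869 -0.2257  0.0517] yaw -11.71 tilt 0.03 zdir [ 5.e-04 -3.e-04 -1.e+00] q [-0.545  0.779  1.551  0.     0.811  1.231] F [ 0.02 -0.   -0.45] w 0.0497 
 delta tool mm [ 0.9 -0.9  2.9]
```

Call:
step_arm --pt "0 0 1.5" --pt "0 0 1" --pt "0 0 0" --pt "0 0 0" --twist '[0,0,0,0]'

```text
time: 8.55
position: [0.5867, -0.2255, 0.0491]
tool_rot: [0.995, -0.102, 0.0, 0.0]
ft_force: [0.2, -0.4, -0.3]
grip_width: 0.0496
```

```bash
python3 -c "
from h import *;from rig import robot
delta(robot,[.588,-.225,.0488])
c=robot.camera('wrist');cv2.imwrite('pics/w6.png',c['color'][180:400,180:460]);cv2.imwrite('pics/w6.png',cv2.resize(c['color'][190:380,220:420],None,fx=3,fy=3))"
```

```text
t 8.55 pos [ 0.5867 -0.2255  0.0491] yaw -11.7 tilt 0.0 zdir [ 1.e-04 -0.e+00 -1.e+00] q [-0.544  0.783  1.552  0.     0.807  1.231] F [ 0.15 -0.4  -0.33] w 0.0496 
 delta tool mm [ 1.2 -0.8  0.3]
```

View pics/w6.png

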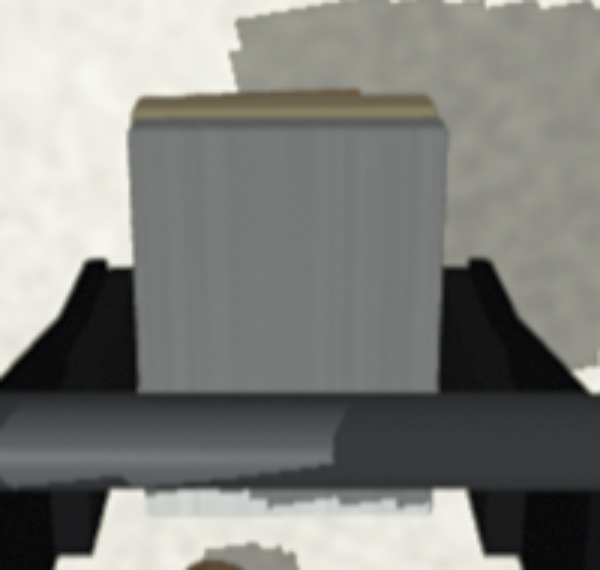

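Call:
step_arm --pt "0 0 0" --pt "0 0 0" --pt "0 0 0" --pt "0 0 0" --pt "0 0 0" --pt "0 0 0" --twist '[0,0,0,0,0,0]' --jaw 64

```text
time: 9.1
position: [0.5867, -0.2255, 0.0491]
tool_rot: [0.995, -0.102, 0.0, 0.0]
ft_force: [0.4, 0.8, 0.6]
grip_width: 0.0637
```

```bash
python3 -c "
from h import *;from rig import robot
delta(robot,[.588,-.225,.031])
c=robot.camera('wrist');cv2.imwrite('pics/w7.png',cv2.resize(c['color'][190:380,220:420],None,fx=3,fy=3))"
```

```text
t 9.1 pos [ 0.5867 -0.2255  0.0491] yaw -11.7 tilt 0.01 zdir [ 1.e-04 -0.e+00 -1.e+00] q [-0.545  0.783  1.552  0.     0.807  1.231] F [0.41 0.79 0.63] w 0.0637 
 delta tool mm [ 1.1 -0.8 18.1]
```

View pics/w7.png

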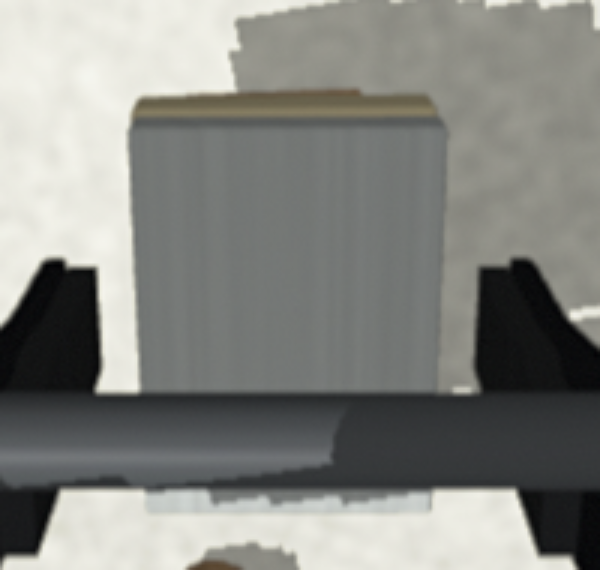

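Call:
step_arm --pt "0 0 0" --pt "0 0 6" --pt "0 0 6" --pt "0 0 5.5" --pt "0 0 0" --pt "0 0 0" --pt "0 0 0" --twist '[0,0,0,0,0,0,0]'

```text
time: 9.73
position: [0.5866, -0.2255, 0.0313]
tool_rot: [0.995, -0.102, -0.0, -0.0]
ft_force: [-0.8, 0.8, -1.6]
grip_width: 0.064
```

Call:
step_arm --pt "0 0 0" --pt "0 0 0" --pt "0 0 0" --pt "0 0 0" --pt "0 0 0" --pt "0 0 0" --pt "0 0 0" --twist '[0,0,0,0,0,0,0]' --jaw 40 --force 20

```text
time: 10.32
position: [0.5869, -0.2256, 0.0318]
tool_rot: [0.995, -0.102, 0.0, 0.0]
ft_force: [-0.3, -0.1, 1.8]
grip_width: 0.05
```

Call:
step_arm --pt "0 0 -5" --pt "0 0 -10" --pt "0 0 -20" --pt "0 0 -20" --pt "0 0 -20" --pt "0 0 -25" --pt "0 0 -25" --pt "0 0 -25" --pt "0 0 -20" --pt "0 0 0" --twist '[0,0,0,0,0,0,0,0,0,0]'

```text
time: 11.15
position: [0.5892, -0.2269, 0.2072]
tool_rot: [0.995, -0.102, 0.005, 0.002]
ft_force: [0.6, 0.0, -0.2]
grip_width: 0.05
```

```bash
python3 -c "
from h import *;from rig import robot
delta(robot,[.8,.1,.3])
c=robot.camera('wrist');cv2.imwrite('pics/w8.png',cv2.resize(c['color'][190:380,220:420],None,fx=3,fy=3))
c=robot.camera('side');cv2.imwrite('pics/s8.png',c['color'])"
```

```text
t 11.15 pos [ 0.5892 -0.2269  0.2072] yaw -11.69 tilt 0.6 zdir [ 0.009  -0.0054 -0.9999] q [-0.544  0.568  1.456  0.     1.107  1.231] F [ 0.58  0.01 -0.22] w 0.05 
 delta tool mm [ 141.1 -362.5  -92.6]
```

View pics/w8.png

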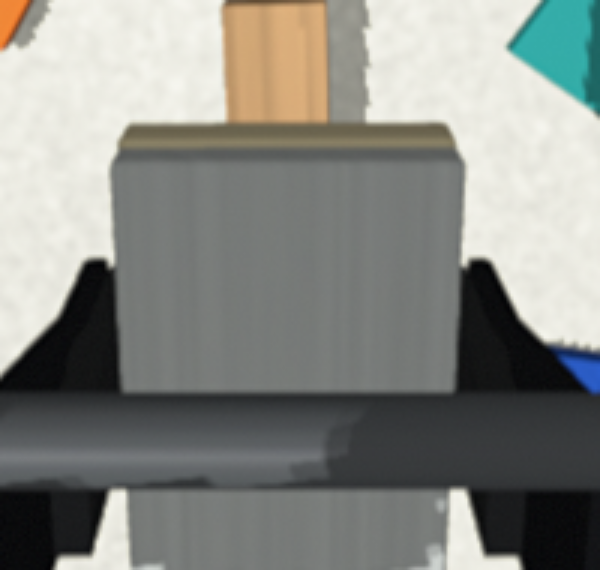

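View pics/s8.png

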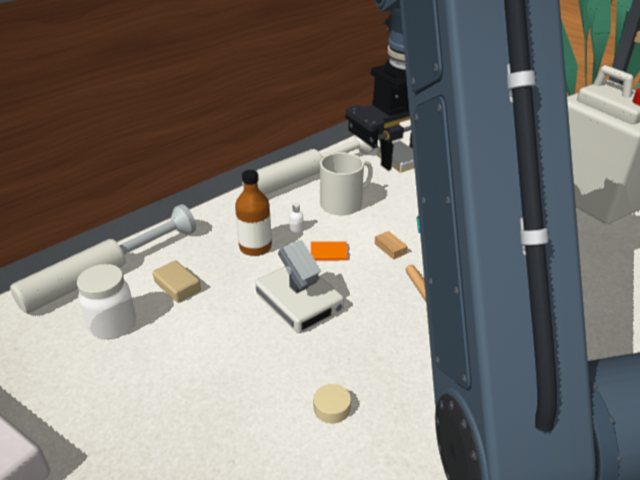

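Call:
step_arm --pt "0 0 -30" --pt "0 0 -30" --pt "10 -20 -30" --pt "20 -30 0" --pt "20 -30 0" --pt "20 -30 0" --pt "20 -30 0" --pt "20 -30 0" --pt "20 -30 0" --pt "20 -30 0" --pt "20 -30 0" --pt "20 -30 0" --pt "20 -10 0" --pt "15 0 0" --pt "0 0 0" --pt "0 0 0" --twist '[0,0,0,0,0,0,0,0,0,0,0,-2,-2,-1.5,0,0]'

```text
time: 12.58
position: [0.867, 0.0244, 0.287]
tool_rot: [0.999, -0.054, -0.003, 0.0]
ft_force: [-0.6, -1.2, -1.8]
grip_width: 0.0495
```

```bash
python3 -c "
from h import *;from rig import robot
delta(robot,[.9,.02,.3])
c=np.load('top.npz');print(cast(c,[(300,100),(380,95),(180,128),(380,108)],0))"
```

```text
t 12.58 pos [0.867  0.0244 0.287 ] yaw -6.24 tilt 0.37 zdir [-6.5e-03  3.0e-04 -1.0e+00] q [-0.1    0.897  0.552 -0.     1.699  1.58 ] F [-0.57 -1.18 -1.78] w 0.0495 
 delta tool mm [ 33.2   0.8 -13.2]
[[ 0.95889078 -0.04433012  0.        ]
 [ 0.95199567 -0.24497008  0.        ]
 [ 0.91465968  0.25727926  0.        ]
 [ 0.91719668 -0.24045599  0.        ]]
```

Call:
step_arm --pt "10 0 0" --pt "10 0 0" --pt "10 0 0" --pt "10 0 0" --pt "10 0 0" --twist '[0,0,0,0,0]'

```text
time: 13.0
position: [0.9166, 0.018, 0.2911]
tool_rot: [0.998, -0.055, -0.001, -0.0]
ft_force: [0.4, -0.0, -0.2]
grip_width: 0.0497
```

```bash
python3 -c "
from h import *;from rig import robot
delta(robot,[.9,.02,.3])"
```

```text
t 13.0 pos [0.9166 0.018  0.2911] yaw -6.3 tilt 0.17 zdir [-3.e-03  3.e-04 -1.e+00] q [-0.102  1.026  0.26  -0.     1.859  1.579] F [ 0.35 -0.04 -0.17] w 0.0497 
 delta tool mm [-16.7  -0.2  -8.9]
```

Joint 3 is near its lower limit (0.26, limit 0.22). A little further.

Call:
step_arm --pt "8 0 0" --pt "8 0 0" --pt "8 0 0" --pt "8 0 0" --twist '[0,0,0,0]'

```text
time: 13.33
position: [0.9287, 0.0146, 0.2847]
tool_rot: [0.998, -0.055, 0.007, -0.001]
ft_force: [0.4, -0.1, -1.3]
grip_width: 0.0499
```

```bash
python3 -c "
from h import *;from rig import robot
delta(robot,[.9,.02,.3])"
```

```text
t 13.33 pos [0.9287 0.0146 0.2847] yaw -6.25 tilt 0.84 zdir [ 1.470e-02  4.000e-04 -9.999e-01] q [-0.105  1.05   0.222  0.002  1.855  1.576] F [ 0.44 -0.07 -1.25] w 0.0499 
 delta tool mm [-28.9  -2.2 -15.8]
```

Call:
step_arm --pt "20 0 0" --pt "20 0 0" --pt "20 0 0" --pt "20 0 0" --twist '[0,0,0,0]'

```text
time: 13.67
position: [0.9489, 0.0056, 0.2687]
tool_rot: [0.998, -0.054, 0.033, -0.002]
ft_force: [0.8, -0.1, -1.2]
grip_width: 0.0497
```

```bash
python3 -c "
from h import *;from rig import robot
delta(robot,[.9,.02,.3])"
```

```text
t 13.67 pos [0.9489 0.0056 0.2687] yaw -6.23 tilt 3.74 zdir [ 6.530e-02  8.000e-04 -9.979e-01] q [-0.114  1.069  0.22   0.008  1.788  1.567] F [ 0.83 -0.14 -1.18] w 0.0497 
 delta tool mm [-48.1  -9.3 -34.5]
```

Call:
step_arm --pt "35 -3 -5" --pt "35 -3 -5" --pt "35 -3 -5" --pt "35 -3 -5" --pt "35 -3 -5" --twist '[0,0,0,0,0]'

```text
time: 14.08
position: [0.9825, 0.0016, 0.2716]
tool_rot: [0.994, -0.054, 0.09, -0.005]
ft_force: [-0.8, -0.1, -1.8]
grip_width: 0.0499
```

```bash
python3 -c "
from h import *;from rig import robot
delta(robot,[.9,.02,.3])"
```

```text
t 14.08 pos [0.9825 0.0016 0.2716] yaw -6.3 tilt 10.36 zdir [ 0.1799  0.0012 -0.9837] q [-0.118  1.071  0.219  0.023  1.673  1.565] F [-0.79 -0.09 -1.79] w 0.0499 
 delta tool mm [-77.6 -10.1 -42.7]
```

Call:
step_arm --pt "30 8 -5" --pt "30 8 -5" --pt "30 8 -5" --twist '[0,0,0]'

```text
time: 14.33
position: [0.9957, -0.0322, 0.2827]
tool_rot: [0.991, -0.054, 0.119, -0.006]
ft_force: [-0.3, -0.0, -1.1]
grip_width: 0.0499
```

```bash
python3 -c "
from h import *;from rig import robot
delta(robot,[.9,.02,.3])"
```

```text
t 14.33 pos [ 0.9957 -0.0322  0.2827] yaw -6.41 tilt 13.63 zdir [ 0.2357 -0.001  -0.9718] q [-0.154  1.062  0.219  0.035  1.625  1.531] F [-0.34 -0.04 -1.12] w 0.0499 
 delta tool mm [-94.  -42.2 -39.4]
```

Call:
step_arm --pt "-5 32 0" --pt "-5 32 0" --pt "-3 32 0" --pt "0 32 0" --pt "0 32 0" --pt "0 30 0" --pt "30 0 -5" --pt "35 0 -5" --pt "35 0 -5" --twist '[0,0,0,0,0,0,0,0,0]'

```text
time: 15.08
position: [0.9863, -0.215, 0.2907]
tool_rot: [0.988, -0.056, 0.147, -0.002]
ft_force: [-0.8, -0.3, -0.9]
grip_width: 0.0495
```

```bash
python3 -c "
from h import *;from rig import robot
delta(robot,[.9,.02,.3])"
```

```text
t 15.08 pos [ 0.9863 -0.215   0.2907] yaw -6.61 tilt 16.89 zdir [ 0.2902 -0.0133 -0.9569] q [-0.35   1.058  0.22   0.087  1.582  1.347] F [-0.75 -0.35 -0.9 ] w 0.0495 
 delta tool mm [-105.2 -224.3  -37.1]
```

Call:
step_arm --pt "35 0 -5" --pt "35 0 -5" --pt "35 0 -5" --pt "35 0 -5" --pt "35 0 -5" --pt "35 0 -5" --twist '[0,0,0,0,0,0]'

```text
time: 15.58
position: [1.0159, -0.199, 0.3386]
tool_rot: [0.975, -0.055, 0.213, 0.009]
ft_force: [0.6, -0.5, -1.1]
grip_width: 0.0495
```

```bash
python3 -c "
from h import *;from rig import robot
delta(robot,[.9,.02,.3])"
```

```text
t 15.58 pos [ 1.0159 -0.199   0.3386] yaw -6.52 tilt 24.63 zdir [ 0.4148 -0.0404 -0.909 ] q [-0.328  1.021  0.219  0.096  1.482  1.367] F [ 0.64 -0.48 -1.12] w 0.0495 
 delta tool mm [-143.3 -204.6  -21.8]
```

Call:
step_arm --pt "35 0 0" --pt "35 0 0" --pt "35 0 0" --pt "35 0 0" --twist '[0,0,0,0]'

```text
time: 15.92
position: [1.0361, -0.1933, 0.3605]
tool_rot: [0.965, -0.056, 0.255, 0.015]
ft_force: [-0.8, 0.5, -1.1]
grip_width: 0.0501
```

```bash
python3 -c "
from h import *;from rig import robot
delta(robot,[.9,.02,.3])"
```

```text
t 15.92 pos [ 1.0361 -0.1933  0.3605] yaw -6.61 tilt 29.63 zdir [ 0.4911 -0.0565 -0.8693] q [-0.317  1.009  0.22   0.101  1.405  1.378] F [-0.79  0.48 -1.12] w 0.0501 
 delta tool mm [-168.7 -196.2  -26.3]
```

```bash
python3 -c "
from h import *;from rig import robot
delta(robot,[.56,.0,.33])"
```

```text
t 15.92 pos [ 1.0361 -0.1933  0.3605] yaw -6.61 tilt 29.63 zdir [ 0.4911 -0.0565 -0.8693] q [-0.317  1.009  0.22   0.101  1.405  1.378] F [-0.79  0.48 -1.12] w 0.0501 
 delta tool mm [-445.5 -137.3 -218.2]
```

Call:
step_arm --pt "-14 -4 -7" --pt "-28 -8.6 -13.7" --pt "-28 -8.6 -13.7" --pt "-28 -8.6 -13.7" --pt "-28 -8.6 -13.7" --pt "-28 -8.6 -13.7" --pt "-28 -8.6 -13.7" --pt "-28 -8.6 -13.7" --pt "-28 -8.6 -13.7" --pt "-28 -8.6 -13.7" --pt "-28 -8.6 -13.7" --pt "-28 -8.6 -13.7" --pt "-28 -8.6 -13.7" --pt "-28 -8.6 -13.7" --pt "-28 -8.6 -13.7" --pt "-28 -8.6 -13.7" --pt "-11 -4 -6" --pt "0 0 0" --twist '[0,0,0,0,0,0,0,0,0,0,0,0,0,0,0,0,0,0]'

```text
time: 17.42
position: [0.5568, 0.0011, 0.3312]
tool_rot: [0.965, -0.055, 0.254, 0.014]
ft_force: [-0.3, 0.2, -1.2]
grip_width: 0.0499
```

```bash
python3 -c "
from h import *;from rig import robot
delta(robot,[.535,.013,.20])
c=robot.camera('wrist');cv2.imwrite('pics/w9.png',c['color'])"
```

```text
t 17.42 pos [0.5568 0.0011 0.3312] yaw -6.54 tilt 29.5 zdir [ 0.4893 -0.0554 -0.8704] q [-0.229  0.165  1.852  0.099  0.615  1.389] F [-0.3   0.22 -1.23] w 0.0499 
 delta tool mm [-84.6  -9.3 102.9]
```

View pics/w9.png

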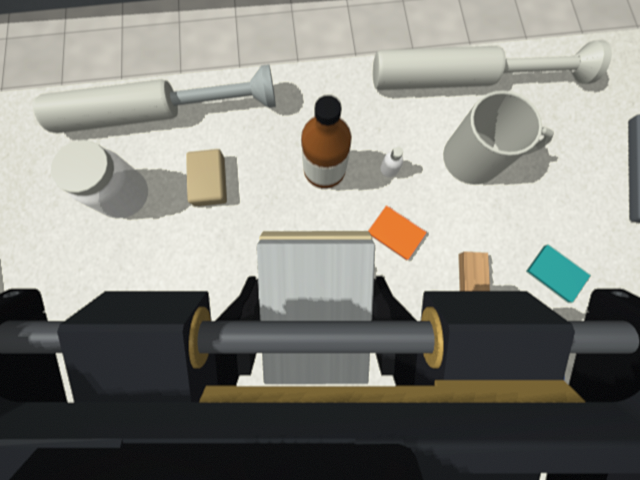

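Call:
step_arm --pt "-20 -2 20" --pt "-22 -3 25" --pt "-22 -3 28" --pt "-20 -2 28" --pt "0 0 0" --twist '[0,0,0,0,0]'

```text
time: 17.88
position: [0.5352, 0.0125, 0.1952]
tool_rot: [0.967, -0.056, 0.248, 0.013]
ft_force: [-2.2, -0.1, -2.5]
grip_width: 0.0497
```

```bash
python3 -c "
from h import *;from rig import robot
delta(robot,[.535,.013,.20])
c=robot.camera('wrist');cv2.imwrite('pics/w10.png',c['color']);np.savez('w10.npz',W=world(c),**c)"
```

```text
t 17.88 pos [0.5352 0.0125 0.1952] yaw -6.69 tilt 28.78 zdir [ 0.4784 -0.0539 -0.8765] q [-0.212  0.377  2.062  0.236  0.207  1.256] F [-2.15 -0.14 -2.53] w 0.0497 
 delta tool mm [ 2.1 -0.5 -4.4]
```

View pics/w10.png

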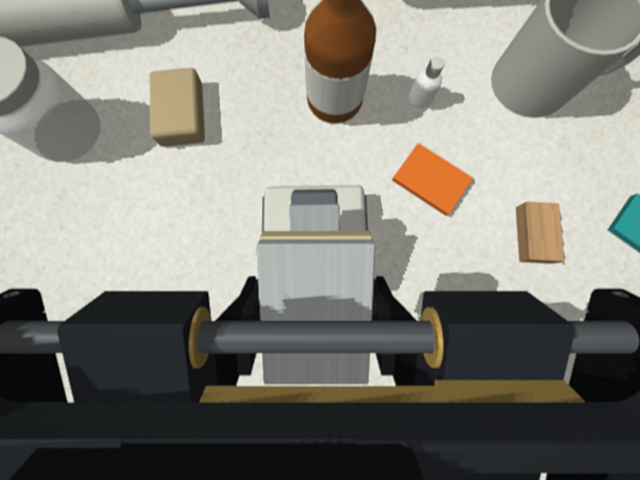

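```bash
python3 -c "
from h import *;from rig import robot
c=np.load('w10.npz');o=robot.get_obs();M=R.from_quat(o['tool_rot']).as_matrix();W=c['W']
g=c['color'].astype(int);print(g[185:236,315,1].tolist());print(g[215,280:350,1].tolist());print(g[225,280:350,1].tolist())
P=W[208:228,294:336].reshape(-1,3);cc=P.mean(0);n=np.linalg.svd(P-cc)[2][2];n*=np.sign(n[2]);print('n',n,'cc',cc,'slope',np.degrees(np.arccos(n[2])),'az',np.degrees(np.arctan2(-n[1],-n[0])),'res',((P-cc)@n).std())
print('n in tool',M.T@n)
K=c['camera_matrix'];Rc=R.from_quat(c['orientation']).as_matrix()
for uv in((314,203.5),(292,204),(337,204),(289.5,215),(339.5,215),(288.5,226),(340,226)):
  r=Rc@np.array([(uv[0]-K[0,2])/K[0,0],(uv[1]-K[1,2])/K[1,1],1]);p=c['origin']+r*((cc-c['origin'])@n)/(r@n);print(uv,p.round(4),(M.T@(p-o['position'])*1000).round(1))
"
```

```text
[204, 190, 188, 173, 131, 86, 75, 87, 100, 107, 108, 107, 106, 106, 106, 107, 106, 105, 111, 130, 155, 168, 170, 169, 169, 170, 170, 170, 169, 170, 169, 171, 170, 171, 171, 171, 171, 172, 170, 171, 171, 171, 171, 172, 170, 160, 141, 130, 129, 131, 145]
[217, 217, 216, 217, 217, 216, 216, 219, 214, 191, 171, 165, 165, 165, 166, 168, 168, 168, 169, 170, 169, 169, 168, 168, 166, 163, 165, 168, 169, 167, 166, 167, 169, 172, 172, 169, 169, 170, 167, 167, 165, 164, 164, 166, 167, 169, 169, 172, 171, 172, 169, 168, 167, 167, 168, 167, 168, 163, 149, 154, 149, 137, 128, 126, 127, 127, 127, 127, 128, 127]
[217, 218, 217, 218, 217, 216, 218, 217, 219, 214, 184, 164, 163, 164, 166, 166, 166, 166, 168, 169, 170, 169, 168, 168, 166, 164, 164, 165, 166, 166, 166, 168, 169, 171, 171, 171, 170, 168, 167, 166, 165, 165, 164, 165, 167, 168, 169, 169, 171, 170, 169, 167, 165, 166, 167, 168, 167, 163, 137, 116, 122, 127, 128, 127, 127, 127, 127, 128, 127, 127]
n [ 0.97334259 -0.11217397  0.20005299] cc [0.60240816 0.0041593  0.1162437 ] slope 78.45994195432436 az 173.42588546915675 res 0.004128240140564169
n in tool [ 0.9529444  -0.00134543  0.30314213]
(314, 203.5) [0.5846 0.006  0.2038] [43.8  0.5 18.5]
(292, 204) [0.5862 0.0163 0.2019] [43.2 -9.9 20.4]
(337, 204) [ 0.5838 -0.0049  0.2016] [43.2 11.4 20.7]
(289.5, 215) [0.5997 0.0209 0.1388] [ 23.7 -16.   81.8]
(339.5, 215) [ 0.5961 -0.0118  0.1382] [23.5 16.9 82.4]
(288.5, 226) [ 0.6304  0.0298 -0.0053] [-20.9 -28.2 222. ]
(340, 226) [ 0.6243 -0.0255 -0.0069] [-21.3  27.4 223.5]
```

```bash
python3 -c "
from h import *;from rig import robot
c=np.load('w10.npz');o=robot.get_obs();M=R.from_quat(o['tool_rot']).as_matrix();W=c['W']
for r in(200,206,210,215,220,225,229):print(r,W[r,300].round(4),W[r,315].round(4),W[r,330].round(4))
n=np.array([-.4996,.0585,.864]);n/=np.linalg.norm(n);cc=np.array([.5835,.0093,.104])
K=c['camera_matrix'];Rc=R.from_quat(c['orientation']).as_matrix()
print('n in tool',M.T@n)
for uv in((314,204),(289.7,215),(338.5,215),(290,225),(337.8,225)):
  r=Rc@np.array([(uv[0]-K[0,2])/K[0,0],(uv[1]-K[1,2])/K[1,1],1]);p=c['origin']+r*((cc-c['origin'])@n)/(r@n);print(uv,p.round(4),(M.T@(p-o['position'])*1000).round(1))
"
```

```text
200 [0.6201 0.0133 0.1067] [0.6188 0.0019 0.1067] [ 0.6169 -0.0093  0.1083]
206 [0.6113 0.0136 0.1194] [0.6099 0.0029 0.1196] [ 0.6088 -0.0078  0.1193]
210 [0.6084 0.0139 0.1192] [0.6073 0.0032 0.1185] [ 0.6058 -0.0075  0.1193]
215 [0.6054 0.0144 0.1168] [0.6039 0.0036 0.1174] [ 0.6031 -0.0073  0.1157]
220 [0.602  0.0148 0.1156] [0.6009 0.004  0.1148] [ 0.5994 -0.0068  0.1157]
225 [0.5989 0.0152 0.1132] [0.5978 0.0043 0.1124] [ 0.5961 -0.0065  0.114 ]
229 [0.5965 0.0156 0.1107] [0.595  0.0047 0.1117] [ 0.5938 -0.0063  0.1113]
n in tool [-0.01782227 -0.00140426 -0.99984018]
(314, 204) [0.6113 0.0035 0.1204] [ 26.5  -0.  104.4]
(289.7, 215) [0.6063 0.0218 0.1164] [ 18.4 -17.6 104.5]
(338.5, 215) [ 0.6022 -0.0133  0.1164] [ 18.4  17.7 104.5]
(290, 225) [0.5999 0.0225 0.1126] [ 10.9 -17.6 104.7]
(337.8, 225) [ 0.5958 -0.0122  0.1126] [ 10.9  17.4 104.6]
```

Call:
step_arm --pt "-6 0 10" --pt "0 0 20" --pt "0 0 20" --pt "0 0 15" --pt "0 0 10" --pt "0 0 0" --pt "0 0 0" --twist '[0,0,0,0,0,0,0]'

```text
time: 18.52
position: [0.5727, 0.0077, 0.1359]
tool_rot: [0.964, -0.056, 0.258, 0.015]
ft_force: [-0.1, -0.8, -1.0]
grip_width: 0.0499
```

```bash
python3 -c "
from h import *;from rig import robot
delta(robot,np.array([.584,.0085,.104])+.0115*np.array([-.4996,.0585,.864]))
c=robot.camera('side');cv2.imwrite('pics/s11.png',cv2.resize(c['color'][200:340,220:380],None,fx=5,fy=4.28))
c=robot.camera('wrist');cv2.imwrite('pics/w11.png',c['color'])"
```

```text
t 18.52 pos [0.5727 0.0077 0.1359] yaw -6.63 tilt 29.92 zdir [ 0.4955 -0.0573 -0.8667] q [-0.204  0.542  2.036  0.804  0.062  0.691] F [-0.13 -0.82 -0.97] w 0.0499 
 delta tool mm [-6.4 -2.1 21.7]
```

View pics/s11.png

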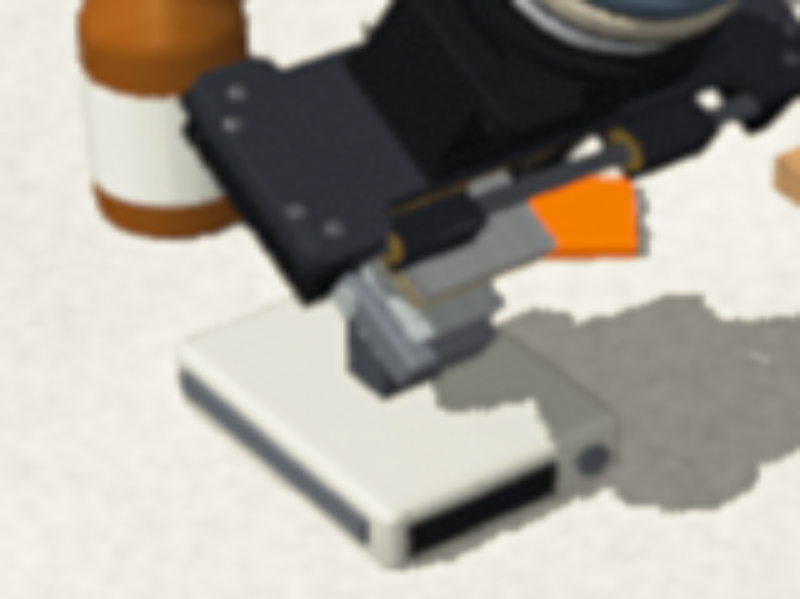

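View pics/w11.png

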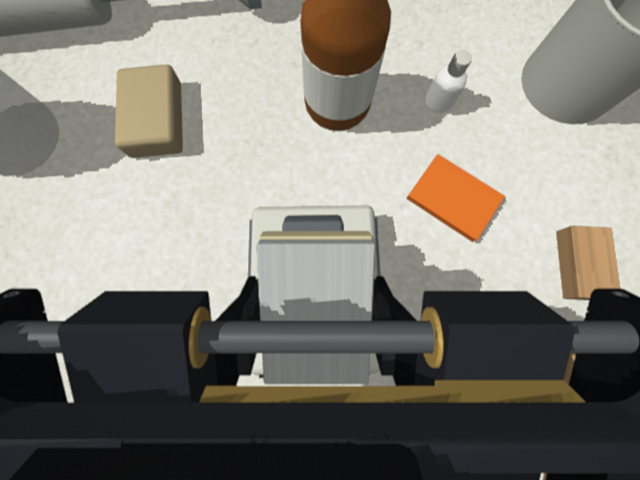

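```bash
python3 -c "
from h import *;from rig import robot
c=robot.camera('wrist');o=robot.get_obs();M=R.from_quat(o['tool_rot']).as_matrix();print(o['position'],o['q'].round(3))
cv2.imwrite('pics/w12.png',cv2.resize(c['color'][195:265,240:390],None,fx=5,fy=5))
g=c['color'].astype(int);print(g[200:245,315,1].tolist());print(g[224,275:350,1].tolist())
n=np.array([-.4996,.0585,.864]);n/=np.linalg.norm(n);cc=np.array([.5838,.008,.104])
K=c['camera_matrix'];Rc=R.from_quat(c['orientation']).as_matrix()
for uv in((314,229),(314,231)):
  r=Rc@np.array([(uv[0]-K[0,2])/K[0,0],(uv[1]-K[1,2])/K[1,1],1]);p=c['origin']+r*((cc-c['origin'])@n)/(r@n);print(uv,p.round(4),(M.T@(p-o['position'])*1000).round(1))
"
```

```text
[0.57078557 0.00828782 0.13563192] [-0.204  0.541  2.04   0.805  0.062  0.689]
[227, 228, 229, 227, 208, 179, 180, 192, 203, 212, 216, 219, 215, 179, 112, 72, 71, 75, 77, 86, 98, 106, 108, 108, 108, 107, 107, 107, 106, 107, 113, 124, 132, 134, 134, 147, 177, 198, 188, 157, 126, 121, 125, 144, 169]
[219, 218, 218, 218, 218, 221, 210, 153, 113, 112, 112, 110, 109, 109, 109, 109, 109, 109, 108, 109, 109, 109, 108, 108, 108, 108, 108, 108, 108, 108, 108, 108, 108, 108, 108, 108, 108, 107, 108, 108, 108, 108, 108, 108, 108, 107, 108, 108, 107, 107, 107, 107, 107, 107, 108, 107, 107, 107, 107, 108, 107, 106, 107, 107, 105, 96, 82, 63, 90, 173, 213, 218, 217, 217, 216]
(314, 229) [0.6144 0.0025 0.1221] [31.5  0.7 33.6]
(314, 231) [0.6135 0.0026 0.1215] [30.4  0.7 33.6]
```

View pics/w12.png

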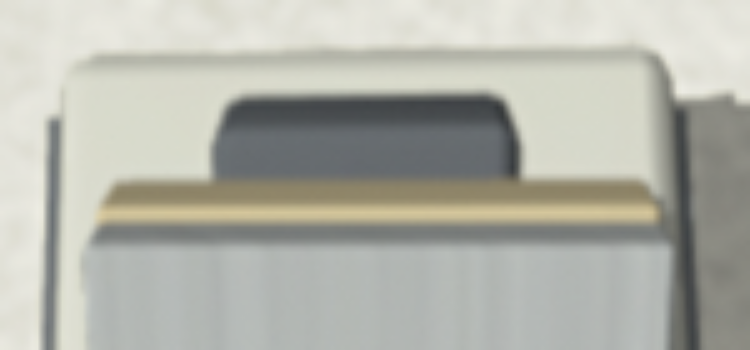

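Call:
step_arm --pt "-1.9 -0.8 1" --pt "-1.8 -0.7 1" --pt "0 0 2" --pt "0 0 2" --pt "0 0 2" --pt "0 0 2" --pt "0 0 2" --pt "0 0 2" --pt "0 0 0" --pt "0 0 0" --pt "0 0 0" --twist '[0,0,0,0,0,0,0,0,0,0,0]'

```text
time: 19.58
position: [0.5737, 0.0096, 0.1206]
tool_rot: [0.965, -0.055, 0.256, 0.015]
ft_force: [-0.2, 0.7, -0.4]
grip_width: 0.0495
```

```bash
python3 -c "
from h import *;from rig import robot
delta(robot,np.array([.584,.0085,.104])+.0115*np.array([-.4996,.0585,.864]))
c=robot.camera('side');cv2.imwrite('pics/s13.png',cv2.resize(c['color'][220:310,250:370],None,fx=6,fy=6))"
```

```text
t 19.58 pos [0.5737 0.0096 0.1206] yaw -6.57 tilt 29.66 zdir [ 0.4916 -0.0566 -0.869 ] q [-0.2    0.576  2.04   1.349  0.043  0.148] F [-0.21  0.68 -0.4 ] w 0.0495 
 delta tool mm [ 0.7 -0.1  8. ]
```

View pics/s13.png

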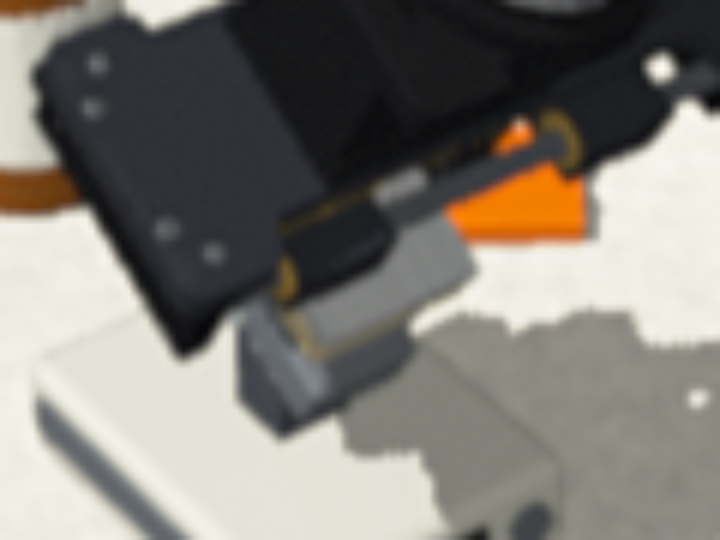

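Call:
step_arm --pt "0 0 1.5" --pt "0 0 1.5" --pt "0 0 1.5" --pt "0 0 1.5" --pt "0 0 0" --pt "0 0 0" --twist '[0,0,0,0,0,0]'

```text
time: 20.13
position: [0.5764, 0.0092, 0.1148]
tool_rot: [0.965, -0.056, 0.255, 0.015]
ft_force: [-0.8, -0.5, -0.4]
grip_width: 0.0497
```

Call:
step_arm --pt "0 0 1" --pt "0 0 1" --pt "0 0 0" --pt "0 0 0" --twist '[0,0,0,0]'

```text
time: 20.47
position: [0.5773, 0.0091, 0.1132]
tool_rot: [0.965, -0.056, 0.255, 0.015]
ft_force: [-1.1, -0.2, 2.2]
grip_width: 0.0497
```

```bash
python3 -c "
from h import *;from rig import robot
for i in range(3):
  c=robot.camera('side');print(robot.get_obs()['ft_force'].round(2))
delta(robot,np.array([.584,.0085,.104])+.0115*np.array([-.4996,.0585,.864]))
cv2.imwrite('pics/s14.png',cv2.resize(c['color'][220:310,250:370],None,fx=6,fy=6))"
```

```text
[-1.75  0.25  2.28]
[-1.08  0.25  2.16]
[-0.79  0.44  2.27]
t 20.62 pos [0.5774 0.0091 0.1131] yaw -6.59 tilt 29.61 zdir [ 0.4909 -0.0565 -0.8694] q [-0.199  0.595  2.034  1.632  0.042 -0.134] F [-0.79  0.44  2.27] w 0.0501 
 delta tool mm [ 1.1 -0.1 -0.3]
```

View pics/s14.png

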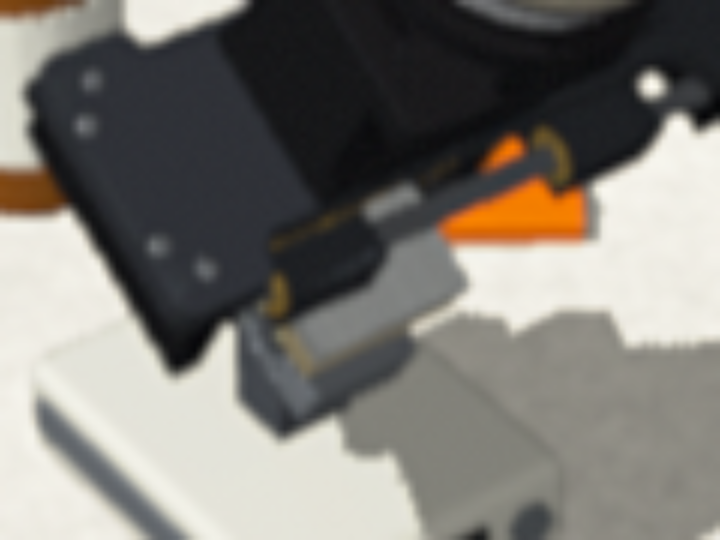

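Call:
step_arm --pt "0 0 0.5" --pt "0 0 1" --pt "0 0 1" --pt "0 0 1" --pt "0 0 1" --pt "0 0 0" --pt "0 0 0" --pt "0 0 0" --twist '[0,0,0,0,0,0,0,0]' --force 30

```text
time: 21.28
position: [0.5796, 0.009, 0.1093]
tool_rot: [0.965, -0.056, 0.255, 0.015]
ft_force: [-2.2, -0.2, 5.5]
grip_width: 0.0497
```

```bash
python3 -c "
from h import *;from rig import robot
F=[]
for i in range(6):
  c=robot.camera('side');F.append(robot.get_obs()['ft_force'])
F=np.mean(F,0);print(F,'normal',(F+[0,0,1.2])@np.array([-.4996,.0585,.864]))
delta(robot,np.array([.584,.0085,.104])+.0115*np.array([-.4996,.0585,.864]))
cv2.imwrite('pics/s15.png',cv2.resize(c['color'][220:310,250:370],None,fx=6,fy=6))
c=robot.camera('wrist');cv2.imwrite('pics/w15.png',cv2.resize(c['color'][195:395,215:415],None,fx=3,fy=3))"
```

```text
[-2.92321523  0.05956136  4.9118947 ] normal 6.744599691882382
t 21.58 pos [0.5796 0.0089 0.1093] yaw -6.59 tilt 29.62 zdir [ 0.4911 -0.0564 -0.8693] q [-0.198  0.605  2.031  1.788  0.043 -0.29 ] F [-3.92  0.97  5.53] w 0.0498 
 delta tool mm [ 1.1 -0.1 -4.7]
```

View pics/s15.png

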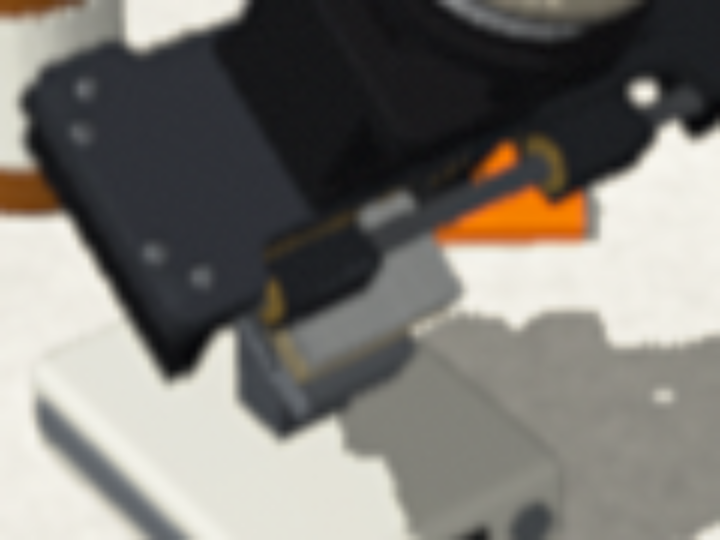

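View pics/w15.png

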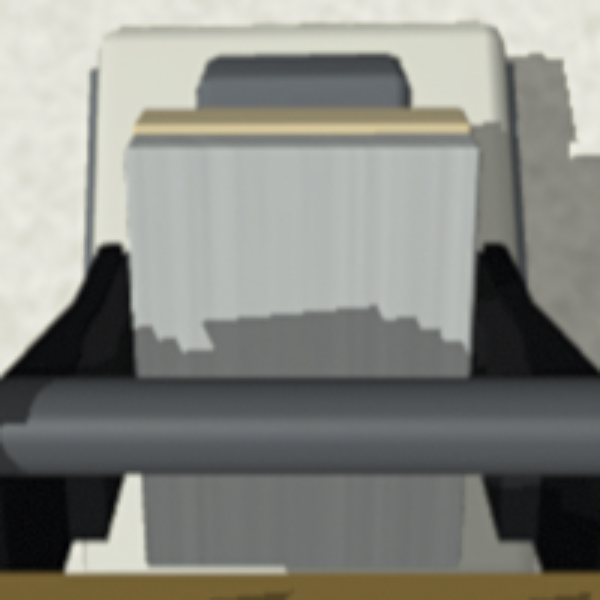

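```bash
python3 -c "
from h import *;from rig import robot
c=robot.camera('wrist');o=robot.get_obs();M=R.from_quat(o['tool_rot']).as_matrix();p0=o['position'];n=M[:,2]
K=c['camera_matrix'];Rc=R.from_quat(c['orientation']).as_matrix()
def hit(uv,tz):
  r=Rc@np.array([(uv[0]-K[0,2])/K[0,0],(uv[1]-K[1,2])/K[1,1],1]);q=p0+M[:,2]*tz;return (M.T@(c['origin']+r*((q-c['origin'])@n)/(r@n)-p0)*1000).round(1)
g=c['color'].astype(int)[205:250,315,1];print(g.tolist())
print('head edge',hit((316,195+70/3),.0125),'soap bottom edge',hit((316,195+108/3),.0115),'head L,R',hit((215+197/3,225),.013),hit((215+410/3,225),.013),'soap L,R',hit((215+135/3,232),.0115),hit((215+470/3,232),.0115))
"
```

```text
[189, 200, 209, 216, 219, 221, 218, 190, 130, 79, 70, 74, 76, 78, 83, 95, 105, 110, 109, 109, 108, 108, 107, 107, 108, 113, 124, 132, 134, 134, 144, 174, 198, 198, 167, 129, 121, 126, 142, 169, 185, 184, 183, 183, 183]
head edge [41.6  1.7 12.5] soap bottom edge [35.8  1.7 11.5] head L,R [ 38.3 -14.8  13. ] [38.3 18.3 13. ] soap L,R [ 35.3 -24.3  11.5] [35.3 27.5 11.5]
```

```bash
python3 -c "
from h import *;from rig import robot
print(robot.hand_in());delta(robot,[.584,.0085,.104])"
```

```text
the job is handed in; nothing more can be done
None
the job is handed in; nothing more can be done
```

I laid the backing plate on the soap, picked the two up together, and handed in with the fingers still holding them pressed on the sensor plate. No verdict was reported, so what follows is from my own last checks.

The moves could only shift the tool and turn it about its own z axis. I got the tilt by pushing outward at the arm's reach limit until the tool leaned over.

| Check at the end | Measured | Wanted |
|---|---|---|
| Tool tilt | 29.6° | 30.2° slope (about 0.01 rad off) |
| Heading | -6.6° | -5.9° (housing) to -7.1° (face normal) |
| Force along the sensor normal | about 6.7 N | about 6.4 N for half way |
| Sink past the estimated contact point | about 4.7 mm | about 5 mm |
| Soap off centre along the slope | about -2.5 mm from the wrist view, -1 mm from the arm position | within 8 mm |
| Soap off centre across the slope | within about 1 mm | within 8 mm |

- **Plate on soap:** the wrist picture showed it square, both when I let go of it and in the last view.
- **Bystanders:** I saw none disturbed in the views I took.
- **Time:** the clock stood at about 21.6 s of the 64 s allowed.
- **Disagreements:** the camera views differed by 2 to 4 mm on some positions, so I trusted the wrist camera. The wrist passed close to a singular pose during the final approach, but the tilt held.

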